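# Flip the sowing leaf over onto the seed tray

### The arm

A 6-joint arm with a two-finger parallel gripper is mounted at the origin on the work surface. World frame = base frame: x ahead of the robot, y to its left, z up, the work surface at z = 0. Lengths are in m, angles in rad, forces in N, time in s.
With the tool pointing down it reaches from about 0.375 to 0.9 m from the base axis. Payload 3.1 kg.
Tool frame: the origin (TCP) lies at the very end of the fingers, on their centre line; the grasp point (between the pads) lies ctrl.grip_depth behind it (ctrl.grip_depth is the distance from the TCP to the grasp point, in m); z points along the fingers, y is the direction in which the jaws open and shut (so a half turn about z gives the same grasp; the last joint's range is limited). The gripper opens to 87 mm and grips with 3 to 60 N. Pads are 19 mm wide; open, the fingers measure 117 mm over their backs; the gripper's body (75 mm by 190 mm) begins 51 mm behind the grasp point.
Start: joints at [1.095, 0.527, 1.433, -0, 1.181, -0.178], TCP at [0.183, 0.597, 0.223] pointing down, gripper open.
Joint ranges: [-3.08, 3.08], [-0.75, 2.2], [0.22, 2.44], [-1.43, 4.57], [0, 2.65], [-2.85, 2.85]. Speed limits (rad/s): [2.79, 2.79, 3.14, 3.14, 3.14, 3.14].

### API

Orientations are given as a unit quaternion [w, x, y, z].
In Python, from station import ctrl gives the robot as it stands.
- The arm moves only by the tool arm_command, never from a script. Its argument "motion" is a list of rows, each an object of numbers: "x", "y", "z": the shift along the world's x, y, z in cm; "turn": the turn about the world's z in rad; "grip": the closure, from 0 (fully open) to 1 (shut). A call has 1 to 12 rows; each row shifts and turns the commanded pose from where the row before left it; what a row does not reach is not made up. A row lasts 1/12 s, in which the tool goes at most 41.7 mm and 7.16 degrees, less where a joint would pass 70% of its speed; a pose out of reach is approached as far as the arm can. A call with a gripper value outside its range is refused whole. The fingers move at their own pace and stop on an object; "force" is the grip in N (left out, the last holds). Time passes only in rows, so rows that do not move let the fingers close. It gives the time, the measured TCP pose, the force and the opening at its end, in the units of the state.
- ctrl.observe(): the state, without advancing time (a new reading comes with each control period).
- ctrl.snapshot(name): name is "side" or "top" or "wrist"; returns a dict with "pixels" (400x640x3 uint8, red, green, blue), "fx", "fy", "cx", "cy" (pixels), "D" ([k1, k2, p1, p2, k3] as OpenCV has them; the pictures are not rectified), "R" (3x3) and "t" (3): a world point X has camera coordinates R X + t. Camera axes: x right, y down, z forward; pixel columns grow to the right and rows downward; lengths in m; the calibration is good to about 2 mm. A picture is of the moment at which its call begins. There is no depth.
- ctrl.sign_off(): hands the job in, once; it reports no verdict.
The state is a dict: "clock": time; "q": joint angles; "dq": joint speeds; "joint_torque": joint torques, N m; "ee_pos": TCP position; "tool_rot": TCP orientation; "force": force on the tool from outside, world axes, zero at the start; "torque": the same for the moment, N m; "opening": opening from 0.0 (shut) to 1.0 (fully open).
Only numpy, scipy, OpenCV 4.12 (cv2) and the standard library are available. Lean on these libraries where they do the work, as an engineer would, in place of code of your own. Each camera call takes 0.05 s, during which the arm holds its last target. There are 200 camera calls.

### The job

Get the seed tray ready for sowing: with the fingertips, push the dotted leaf up and over its spine and press it down until it lies flat on the orange tray, blue face up, then take the hand away. Swing it over under control without flinging it, never pinch it between the fingers, and leave the other things on the bench where they are.

Things in the scene. Friction and masses are not known exactly. Their poses are not given: they have to be found in the camera images.
- stand: Sowing stand screwed to the bench: plywood board 200 x 310 x 12 mm. Origin at the centre of the board's underside, z up. Own x runs along the spine. On its -y half (y -10 to -140 mm) sits a celled orange seed tray, rim 52 mm above the bench; on its +y half are two parking battens, tops 53 mm above the bench. At each end of the spine (x = +-92 mm) stands a small dark bracket, 66 mm high.
- spine (a point): Middle of the hinge axis (the spine), 56 mm above the bench over the stand's origin; the axis runs along the stand's own x.
- leaf (a joint): Angle of the sowing leaf about the spine, rad: 0 = flat on the parking battens (+y side of the stand), 1.57 = upright, 3.14 = flat on the orange tray (-y side; a stop). The leaf starts tipped up 0.35 to 0.75 on the batten side. The hinge is stiff (about 0.18 N m): the leaf stays at any angle where it is left, so it must be pressed all the way down; 2 to 5 N at the free edge moves it.
- leaf_edge (a point): Middle of the leaf's free edge. The leaf is a rigid rectangular plate with dark dots on both faces, yellow on the face that looks up at the start and blue on the face that looks down (half the thickness each), 160 mm along the spine, 6 mm thick, reaching from 8 to 140 mm from the spine axis; this point is 140 mm from it. Its orientation equals the stand's turned by the leaf angle about x.
- jar: Bystander: glass jam jar with a brass lid, 68 mm across, 95 mm tall; origin on its underside at its centre.
- pot: Bystander: small terracotta pot, 76 mm across, 75 mm tall; origin on its underside at its centre.
- tin: Bystander: metal tin with a green label, 66 mm across, 85 mm tall; origin on its underside at its centre.
- mallet: Bystander: black rubber mallet lying on its side, head 60 mm thick and 90 mm long at the origin, wooden handle 24 mm thick reaching 228 mm along its own +y; origin on its underside, below the middle of the head.
- level: Bystander: aluminium spirit level standing on its narrow edge, 22 x 410 x 52 mm, long along its own y; origin on its underside at its centre.

How it is judged:
By the outcome, as a careful person would: the job done as asked, in the order asked, and still so for the second after the job is handed in, with the robot touching nothing.
It also fails if it takes over 35 s, if anything falls off the work surface, if the arm or the gripper's body presses on something with over 40 N, if the wrist force passes 120 N, or if a joint passes its speed limit or range.

## Working session

There is one attempt and no reset: what is moved stays moved. The work goes in short steps, Python scripts to look and compute and a tool call to move; the robot and the scene stay as the last step left them, time stands still between calls to the robot, and variables do not carry over. Pictures are saved under pics/ and viewed, about 8 in all and at most 12, crops included, and the job is handed in when it is done.

Besides the shell and the picture viewer there is one more tool, called as a command line: name --argument value ..., lists and objects as JSON in quotes. arm_command: Moves the arm, as the interface text tells. Its arguments: {"type":"object","properties":{"motion":{"type":"array","items":{"type":"object","properties":{"x":{"type":"number"},"y":{"type":"number"},"z":{"type":"number"},"turn":{"type":"number"},"grip":{"type":"number"}}}},"force":{"type":"number"}},"required":["motion"]}

```bash
mkdir -p pics
cat > h.py <<'E'
import numpy as np, cv2
from station import ctrl
def snap(n,f=None):
    s=ctrl.snapshot(n)
    if f: cv2.imwrite('pics/'+f,cv2.cvtColor(np.asarray(s['pixels']),cv2.COLOR_RGB2BGR))
    return s
def K(s): return np.array([[s['fx'],0,s['cx']],[0,s['fy'],s['cy']],[0,0,1.]])
def ray(s,px):
    p=cv2.undistortPoints(np.array(px,float).reshape(-1,1,2),K(s),np.array(s['D'],float)).reshape(-1,2)
    R=np.array(s['R']);t=np.array(s['t'])
    return -R.T@t, np.c_[p,np.ones(len(p))]@R
def plane(s,px,z):
    c,d=ray(s,px); return c+d*((z-c[2])/d[:,2])[:,None]
def tri(s1,p1,s2,p2):
    c1,d1=ray(s1,p1);c2,d2=ray(s2,p2);out=[]
    for a,b in zip(d1,d2):
        k=np.linalg.lstsq(np.c_[a,-b],c2-c1,rcond=None)[0]; P=c1+a*k[0];Q=c2+b*k[1]
        out.append(np.r_[(P+Q)/2,np.linalg.norm(P-Q)])
    return np.array(out)
def proj(s,X):
    return cv2.projectPoints(np.array(X,float).reshape(-1,1,3),cv2.Rodrigues(np.array(s['R'],float))[0],np.array(s['t'],float),K(s),np.array(s['D'],float))[0].reshape(-1,2)
E
python3 - <<'E'
from h import *
import pickle
d={n:snap(n,n+'0.png') for n in('top','side')}
pickle.dump(d,open('s0.pkl','wb'))
for n in d: print(n,-np.array(d[n]['R']).T@d[n]['t'],np.array(d[n]['R'])[2])
print(ctrl.grip_depth,ctrl.observe())
E
```

```text
top [0.32872825 0.00917951 1.23733341] [ 0.16893772 -0.00184227 -0.98562501]
side [0.25829487 0.46759302 0.61808049] [ 0.35278679 -0.60427667 -0.71441668]
0.0187 {'clock': 0.1, 'q': array([ 1.09449491e+00,  5.28366031e-01,  1.43374892e+00, -4.68573601e-05,
        1.18140213e+00, -1.78497183e-01]), 'dq': array([-0.00050489, -0.00306717, -0.00228598, -0.00028449, -0.00017504,
        0.00050626]), 'joint_torque': array([ 3.78007974e-05, -4.40983379e+01, -1.77150679e+01,  6.34608348e-02,
        5.33315877e-02, -2.17293967e-05]), 'ee_pos': array([0.18306966, 0.59690932, 0.22168193]), 'tool_rot': array([-2.88914764e-04,  1.48343602e-01,  9.88935412e-01, -9.18069979e-04]), 'force': array([-0.57089035, -0.22893454, -0.07012991]), 'torque': array([ 0.00146295,  0.00927546, -0.03090766]), 'opening': 0.9990991955920434}
```

View pics/top0.png

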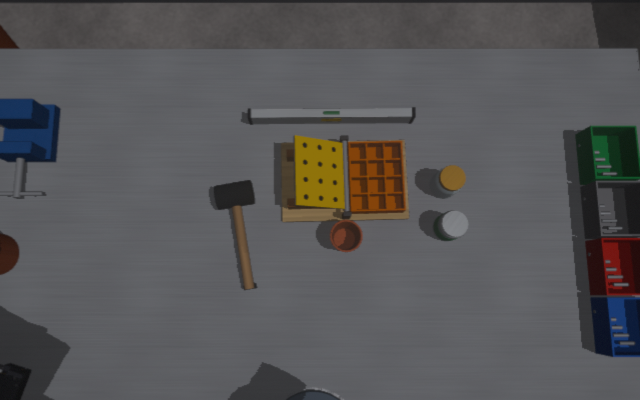

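View pics/side0.png

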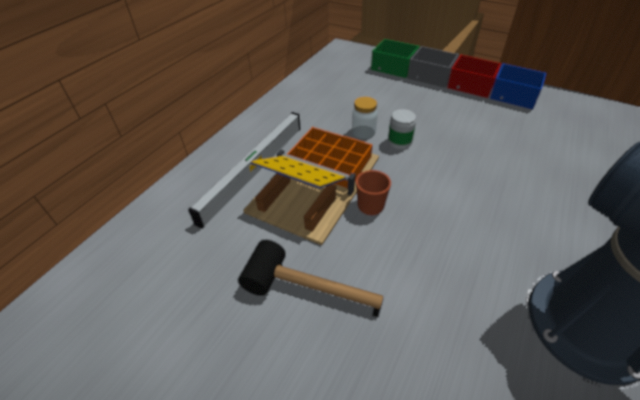

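The top view shows the yellow dotted leaf at about (320,172), hinged on a spine with brackets near (345,139) and (347,214). The tray is to its right (-y), the level at the top (row 116), the pot at (346,236), the jar at (452,178) and the tin at (452,225). The side view shows the leaf tipped up on the batten side.

Run:
```python
from h import *
import pickle
d=pickle.load(open('s0.pkl','rb'))
def mask(s,lo,hi):
    h=cv2.cvtColor(np.asarray(s['pixels']),cv2.COLOR_RGB2HSV); m=cv2.inRange(h,lo,hi)
    n,l,st,c=cv2.connectedComponentsWithStats(m); i=1+st[1:,4].argmax(); return (l==i).astype('uint8')
def quad(m):
    m=cv2.morphologyEx(m,cv2.MORPH_CLOSE,np.ones((9,9)))
    c=max(cv2.findContours(m,0,2)[0],key=cv2.contourArea); c=cv2.convexHull(c)
    for e in np.linspace(.01,.2,60):
        a=cv2.approxPolyDP(c,e*cv2.arcLength(c,True),True)
        if len(a)==4: return a[:,0,:].astype(float)
T,S=d['top'],d['side']
Y=(22,120,60),(35,255,255); O=(6,150,60),(16,255,255)
qt=quad(mask(T,*Y)); qs=quad(mask(S,*Y)); ot=quad(mask(T,*O))
print('yt',qt.tolist(),'ys',qs.tolist(),'ot',ot.tolist())
print('tray',plane(T,ot,.052).round(4).tolist())
print('brk',plane(T,[[345,137],[347,214]],.066).round(4).tolist())
# leaf corners: order by x,y world approx
def order(q,s): 
    w=plane(s,q,.08); c=w.mean(0); i=np.argsort(np.arctan2(w[:,1]-c[1],w[:,0]-c[0])); return q[i]
print(plane(T,order(qt,T),.08).round(3).tolist(),plane(S,order(qs,S),.08).round(3).tolist())
print('tri',tri(T,order(qt,T),S,order(qs,S)).round(4).tolist())
print('pot',plane(T,[[346,236]],.075),'jar',plane(T,[[452,178]],.095),'tin',plane(T,[[453,225]],.085),'lev',plane(T,[[250,112],[413,110]],.052))
```

```text
yt [[295.0, 135.0], [342.0, 143.0], [344.0, 208.0], [296.0, 204.0]] ys [[252.0, 161.0], [281.0, 155.0], [343.0, 177.0], [320.0, 186.0]] ot [[401.0, 141.0], [405.0, 209.0], [352.0, 212.0], [348.0, 142.0]]
tray [[0.6897, -0.2152, 0.052], [0.5231, -0.2192, 0.052], [0.5161, -0.0939, 0.052], [0.6874, -0.087, 0.052]]
brk [[0.6955, -0.0789, 0.066], [0.5092, -0.081, 0.066]]
[[0.521, -0.073, 0.08], [0.676, -0.071, 0.08], [0.696, 0.04, 0.08], [0.531, 0.038, 0.08]] [[0.513, -0.053, 0.08], [0.671, -0.053, 0.08], [0.717, -0.005, 0.08], [0.543, -0.007, 0.08]]
tri [[0.5242, -0.0749, 0.0577, 0.0012], [0.6833, -0.0712, 0.0615, 0.0028], [0.6785, 0.0377, 0.1281, 0.0053], [0.5201, 0.0355, 0.1274, 0.0048]]
pot [[ 0.45676962 -0.0772348   0.075     ]] jar [[ 0.58810125 -0.32147673  0.095     ]] tin [[ 0.48045739 -0.32122118  0.085     ]] lev [[ 0.76361532  0.15102664  0.052     ]
 [ 0.7681303  -0.2470234   0.052     ]]
```

arm_command --motion '[{"x":2.3,"y":-2.9,"turn":-0.071,"grip":1},{"x":2.3,"y":-2.9,"turn":-0.071,"grip":1},{"x":2.3,"y":-2.9,"turn":-0.071,"grip":1},{"x":2.3,"y":-2.9,"turn":-0.071,"grip":1},{"x":2.3,"y":-2.9,"turn":-0.071,"grip":1},{"x":2.3,"y":-2.9,"turn":-0.071,"grip":1},{"x":2.3,"y":-2.9,"turn":-0.071,"grip":1},{"x":2.3,"y":-2.9,"turn":-0.071,"grip":1},{"x":2.3,"y":-2.9,"turn":-0.071,"grip":1}]' --force 5

```text
$.motion[0]: bad value
```

arm_command --motion '[{"x":2.3,"y":-2.8,"turn":-0.071,"grip":1},{"x":2.3,"y":-2.8,"turn":-0.071,"grip":1},{"x":2.3,"y":-2.8,"turn":-0.071,"grip":1},{"x":2.3,"y":-2.8,"turn":-0.071,"grip":1},{"x":2.3,"y":-2.8,"turn":-0.071,"grip":1},{"x":2.3,"y":-2.8,"turn":-0.071,"grip":1},{"x":2.3,"y":-2.8,"turn":-0.071,"grip":1},{"x":2.3,"y":-2.8,"turn":-0.071,"grip":1},{"x":2.3,"y":-2.8,"turn":-0.071,"grip":1},{"grip":1},{"grip":1}]'

```text
$.motion[0]: bad value
```

arm_command --motion '[{"x":2.3,"y":-2.9,"z":0,"turn":-0.071,"grip":1},{"x":2.3,"y":-2.9,"z":0,"turn":-0.071,"grip":1},{"x":2.3,"y":-2.9,"z":0,"turn":-0.071,"grip":1},{"x":2.3,"y":-2.9,"z":0,"turn":-0.071,"grip":1},{"x":2.3,"y":-2.9,"z":0,"turn":-0.071,"grip":1},{"x":2.3,"y":-2.9,"z":0,"turn":-0.071,"grip":1},{"x":2.3,"y":-2.9,"z":0,"turn":-0.071,"grip":1},{"x":2.3,"y":-2.9,"z":0,"turn":-0.071,"grip":1},{"x":2.3,"y":-2.9,"z":0,"turn":-0.071,"grip":1}]' --force 5

```text
clock: 0.85
ee_pos: [0.3909, 0.3348, 0.2223]
tool_rot: [-0.0, 0.453, 0.892, -0.0]
force: [1.1, -0.1, 0.7]
opening: 0.4
```

arm_command --motion '[{"x":2.3,"y":-2.9,"z":0,"turn":-0.071,"grip":1},{"x":2.3,"y":-2.9,"z":0,"turn":-0.071,"grip":1},{"x":2.3,"y":-2.9,"z":0,"turn":-0.071,"grip":1},{"x":2.3,"y":-2.9,"z":0,"turn":-0.071,"grip":1},{"x":2.3,"y":-2.9,"z":0,"turn":-0.071,"grip":1},{"x":2.3,"y":-2.9,"z":0,"turn":-0.071,"grip":1},{"x":2.3,"y":-2.9,"z":0,"turn":-0.071,"grip":1},{"x":2.3,"y":-2.9,"z":0,"turn":-0.071,"grip":1},{"x":2.3,"y":-2.9,"z":0,"turn":-0.071,"grip":1},{"x":0,"y":0,"z":0,"turn":0,"grip":1},{"x":0,"y":0,"z":0,"turn":0,"grip":1}]'

```text
clock: 1.77
ee_pos: [0.5981, 0.0736, 0.2218]
tool_rot: [-0.0, 0.71, 0.704, -0.0]
force: [-0.8, -0.1, -0.1]
opening: 0.008
```

arm_command --motion '[{"x":0,"y":0,"z":-2.5,"turn":0,"grip":1},{"x":0,"y":0,"z":-2.5,"turn":0,"grip":1},{"x":0,"y":0,"z":-2.5,"turn":0,"grip":1},{"x":0,"y":0,"z":-2.5,"turn":0,"grip":1},{"x":0,"y":0,"z":-2.5,"turn":0,"grip":1},{"x":0,"y":-0.8,"z":0,"turn":0,"grip":1},{"x":0,"y":-0.8,"z":0,"turn":0,"grip":1},{"x":0,"y":0,"z":0,"turn":0,"grip":1}]'

```text
clock: 2.43
ee_pos: [0.5978, 0.0585, 0.0986]
tool_rot: [0.001, 0.709, 0.705, 0.0]
force: [0.2, 1.1, 0.6]
opening: 0.006
```

Run:
```python
from h import *
s=snap('side'); c=np.asarray(s['pixels'])[80:260,180:440]
cv2.imwrite('pics/a1.png',cv2.resize(cv2.cvtColor(c,cv2.COLOR_RGB2BGR),None,fx=3,fy=3))
```

```text
(no output)
```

View pics/a1.png

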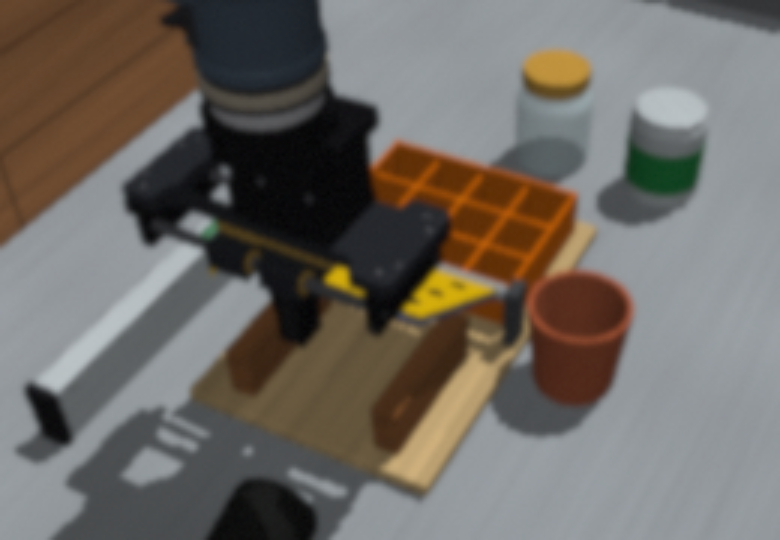

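The fingertip at (295,335) in the crop is in front of the leaf's free edge. The body is clear of the bystanders, so I'm starting the push.

arm_command --motion '[{"x":0,"y":-0.6,"z":0,"turn":0,"grip":1},{"x":0,"y":-0.6,"z":0,"turn":0,"grip":1},{"x":0,"y":-0.42,"z":0.5,"turn":0,"grip":1},{"x":0,"y":-0.42,"z":0.5,"turn":0,"grip":1},{"x":0,"y":-0.42,"z":0.5,"turn":0,"grip":1},{"x":0,"y":-0.42,"z":0.5,"turn":0,"grip":1},{"x":0,"y":-0.42,"z":0.5,"turn":0,"grip":1},{"x":0,"y":0,"z":0,"turn":0,"grip":1}]'

```text
clock: 3.15
ee_pos: [0.5993, 0.029, 0.1267]
tool_rot: [0.001, 0.709, 0.705, 0.004]
force: [-0.4, 9.1, 9.8]
opening: 0.007
```

Run:
```python
from h import *
s=snap('side'); c=np.asarray(s['pixels'])[60:260,180:440]
cv2.imwrite('pics/a2.png',cv2.resize(cv2.cvtColor(c,cv2.COLOR_RGB2BGR),None,fx=2.5,fy=2.5))
```

```text
(no output)
```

View pics/a2.png

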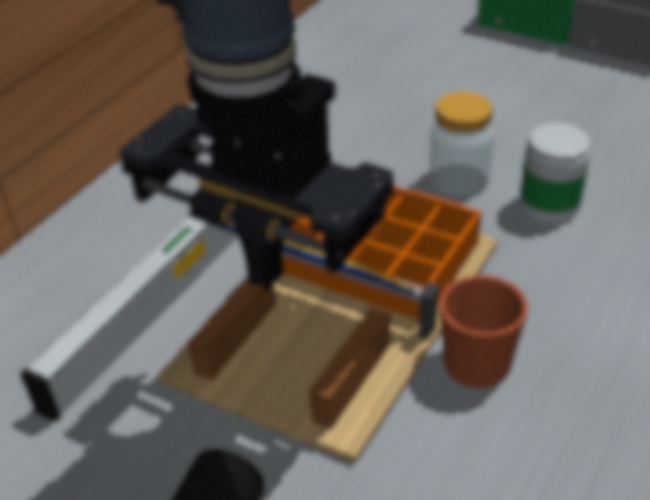

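The leaf is now at about 0.8 rad: it is seen edge-on, running from (280,235) to (420,290). The edge is sticking to the finger by friction, giving about 10 N up, so I'll lead with more lift.

arm_command --motion '[{"x":0,"y":0,"z":0.5,"turn":0,"grip":1},{"x":0,"y":-0.3,"z":0.5,"turn":0,"grip":1},{"x":0,"y":-0.5,"z":0.6,"turn":0,"grip":1},{"x":0,"y":-0.5,"z":0.5,"turn":0,"grip":1},{"x":0,"y":-0.6,"z":0.5,"turn":0,"grip":1}]'

```text
clock: 3.62
ee_pos: [0.5972, 0.0067, 0.1491]
tool_rot: [-0.0, 0.709, 0.705, -0.0]
force: [0.6, 1.8, -0.7]
opening: 0.006
```

arm_command --motion '[{"x":0,"y":-0.6,"z":0.42,"turn":0,"grip":1},{"x":0,"y":-0.6,"z":0.42,"turn":0,"grip":1},{"x":0,"y":-0.6,"z":0.42,"turn":0,"grip":1},{"x":0,"y":-0.6,"z":0.4,"turn":0,"grip":1},{"x":0,"y":-0.68,"z":0.2,"turn":0,"grip":1},{"x":0,"y":-0.68,"z":0.2,"turn":0,"grip":1},{"x":0,"y":-0.68,"z":0.15,"turn":0,"grip":1},{"x":0,"y":-0.68,"z":0.1,"turn":0,"grip":1}]'

```text
clock: 4.28
ee_pos: [0.5977, -0.0445, 0.1721]
tool_rot: [0.0, 0.709, 0.705, 0.0]
force: [1.0, 1.2, 1.0]
opening: 0.004
```

arm_command --motion '[{"x":0,"y":-0.7,"z":-0.1,"turn":0,"grip":1},{"x":0,"y":-0.7,"z":-0.1,"turn":0,"grip":1},{"x":0,"y":-0.6,"z":-0.1,"turn":0,"grip":1},{"x":0,"y":0,"z":0,"turn":0,"grip":1}]'

```text
clock: 4.62
ee_pos: [0.5972, -0.0653, 0.1681]
tool_rot: [0.0, 0.709, 0.705, -0.001]
force: [0.1, -0.2, -1.1]
opening: 0.003
```

Run:
```python
from h import *
s=snap('side'); c=np.asarray(s['pixels'])[40:240,180:440]
cv2.imwrite('pics/a3.png',cv2.resize(cv2.cvtColor(c,cv2.COLOR_RGB2BGR),None,fx=2.5,fy=2.5))
```

```text
(no output)
```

View pics/a3.png

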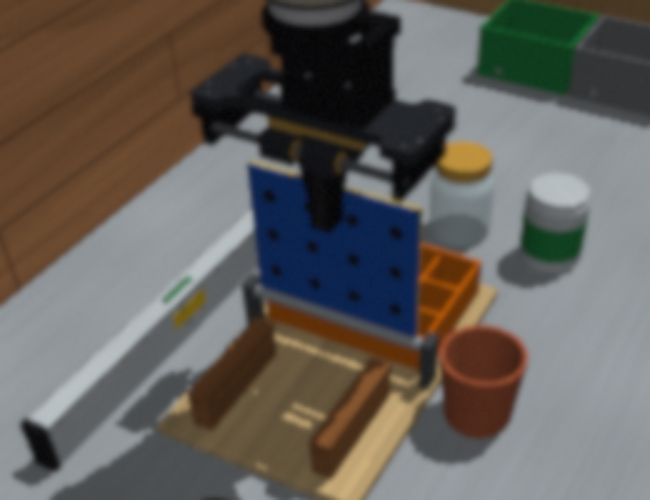

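The leaf stands upright with its blue face towards us, and the fingertips at (325,225) rest on its upper part. Now I'll take it over the top.

arm_command --motion '[{"x":0,"y":-0.7,"z":-0.12,"turn":0,"grip":1},{"x":0,"y":-0.7,"z":-0.12,"turn":0,"grip":1},{"x":0,"y":-0.7,"z":-0.12,"turn":0,"grip":1},{"x":0,"y":-0.7,"z":-0.12,"turn":0,"grip":1},{"x":0,"y":-0.78,"z":-0.27,"turn":0,"grip":1},{"x":0,"y":-0.78,"z":-0.27,"turn":0,"grip":1},{"x":0,"y":-0.78,"z":-0.27,"turn":0,"grip":1},{"x":0,"y":-0.78,"z":-0.27,"turn":0,"grip":1}]'

```text
clock: 5.33
ee_pos: [0.5972, -0.1237, 0.1525]
tool_rot: [-0.0, 0.709, 0.705, -0.0]
force: [1.0, 2.0, -0.9]
opening: 0.006
```

arm_command --motion '[{"x":0,"y":-0.65,"z":-0.5,"turn":0,"grip":1},{"x":0,"y":-0.65,"z":-0.5,"turn":0,"grip":1},{"x":0,"y":-0.65,"z":-0.5,"turn":0,"grip":1},{"x":0,"y":-0.65,"z":-0.5,"turn":0,"grip":1}]'

```text
clock: 5.67
ee_pos: [0.5972, -0.1495, 0.1323]
tool_rot: [-0.0, 0.709, 0.705, 0.0]
force: [0.8, 0.9, -0.7]
opening: 0.006
```

Run:
```python
from h import *
s=snap('side'); c=np.asarray(s['pixels'])[40:240,180:440]
cv2.imwrite('pics/a4.png',cv2.resize(cv2.cvtColor(c,cv2.COLOR_RGB2BGR),None,fx=2.5,fy=2.5))
```

```text
(no output)
```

View pics/a4.png

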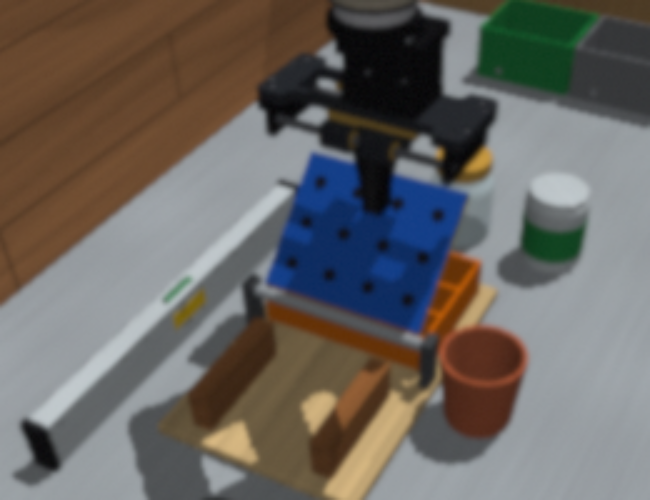

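The blue leaf has followed the tip past upright to about 2.3 rad. The tip is at (375,205) on its face, so I'll carry on down.

arm_command --motion '[{"x":0,"y":-0.49,"z":-0.65,"turn":0,"grip":1},{"x":0,"y":-0.49,"z":-0.65,"turn":0,"grip":1},{"x":0,"y":-0.49,"z":-0.65,"turn":0,"grip":1},{"x":0,"y":-0.49,"z":-0.65,"turn":0,"grip":1},{"x":0,"y":-0.27,"z":-0.7,"turn":0,"grip":1},{"x":0,"y":-0.27,"z":-0.7,"turn":0,"grip":1},{"x":0,"y":-0.27,"z":-0.7,"turn":0,"grip":1}]'

```text
clock: 6.3
ee_pos: [0.5973, -0.1769, 0.0853]
tool_rot: [-0.0, 0.709, 0.705, -0.0]
force: [0.0, 0.8, 1.0]
opening: 0.004
```

arm_command --motion '[{"x":0,"y":-0.12,"z":-0.6,"turn":0,"grip":1},{"x":0,"y":-0.12,"z":-0.6,"turn":0,"grip":1},{"x":0,"y":-0.1,"z":-0.5,"turn":0,"grip":1},{"x":0,"y":0,"z":-0.4,"turn":0,"grip":1},{"x":0,"y":0,"z":-0.3,"turn":0,"grip":1},{"x":0,"y":0,"z":-0.2,"turn":0,"grip":1},{"x":0,"y":0,"z":0,"turn":0,"grip":1}]'

```text
clock: 6.88
ee_pos: [0.5972, -0.1799, 0.0597]
tool_rot: [-0.0, 0.709, 0.705, -0.0]
force: [-1.0, -0.2, 0.4]
opening: -0.0
```

arm_command --motion '[{"x":0,"y":0,"z":-0.15,"turn":0,"grip":1},{"x":0,"y":0,"z":-0.15,"turn":0,"grip":1},{"x":0,"y":0,"z":-0.1,"turn":0,"grip":1},{"x":0,"y":0,"z":0,"turn":0,"grip":1},{"x":0,"y":0,"z":0,"turn":0,"grip":1}]'

```text
clock: 7.3
ee_pos: [0.5974, -0.1799, 0.0592]
tool_rot: [0.0, 0.709, 0.706, 0.0]
force: [-5.1, 2.7, 16.1]
opening: 0.007
```

The tip met a firm stop at z = 59 mm (16 N), which is the height expected for a flat leaf. Now I'll withdraw straight up.

arm_command --motion '[{"x":0,"y":0,"z":0.4,"turn":0,"grip":1},{"x":0,"y":0,"z":1,"turn":0,"grip":1},{"x":0,"y":0,"z":2,"turn":0,"grip":1},{"x":0,"y":0,"z":3,"turn":0,"grip":1},{"x":0,"y":0,"z":3,"turn":0,"grip":1},{"x":0,"y":0,"z":3,"turn":0,"grip":1},{"x":0,"y":3,"z":2,"turn":0,"grip":1},{"x":0,"y":4,"z":0,"turn":0,"grip":1},{"x":0,"y":4,"z":0,"turn":0,"grip":1},{"x":0,"y":4,"z":0,"turn":0,"grip":1},{"x":0,"y":4,"z":0,"turn":0,"grip":1},{"x":0,"y":4,"z":0,"turn":0,"grip":1}]'

```text
clock: 8.3
ee_pos: [0.5969, 0.0518, 0.2005]
tool_rot: [0.0, 0.709, 0.705, 0.0]
force: [-0.2, -0.6, 0.4]
opening: 0.003
```

arm_command --motion '[{"x":0,"y":4,"z":0,"turn":0,"grip":1},{"x":0,"y":4,"z":0,"turn":0,"grip":1},{"x":0,"y":4,"z":0,"turn":0,"grip":1},{"x":0,"y":4,"z":0,"turn":0,"grip":1},{"x":0,"y":4,"z":0,"turn":0,"grip":1},{"x":0,"y":0,"z":0,"turn":0,"grip":1},{"x":0,"y":0,"z":0,"turn":0,"grip":1}]'

```text
clock: 8.88
ee_pos: [0.5966, 0.2524, 0.2001]
tool_rot: [0.0, 0.707, 0.707, -0.0]
force: [-0.8, -0.5, -0.2]
opening: 0.007
```

Run:
```python
from h import *
s=snap('side','s9.png'); t=snap('top','t9.png')
def q(s):
    h=cv2.cvtColor(np.asarray(s['pixels']),cv2.COLOR_RGB2HSV); m=cv2.inRange(h,(105,150,50),(125,255,255)); 
    m[:, :200]=0; m[:,500:]=0
    m=cv2.morphologyEx(m,cv2.MORPH_CLOSE,np.ones((9,9)))
    c=cv2.convexHull(max(cv2.findContours(m,0,2)[0],key=cv2.contourArea))
    for e in np.linspace(.01,.2,60):
        a=cv2.approxPolyDP(c,e*cv2.arcLength(c,True),True)
        if len(a)==4: break
    a=a[:,0].astype(float); w=plane(s,a,.059); o=w-w.mean(0); return a[np.argsort(np.arctan2(o[:,1],o[:,0]))]
a,b=q(t),q(s)
print('tri',tri(t,a,s,b).round(4).tolist()); print(plane(t,a,.059).round(3).tolist(),plane(s,b,.059).round(3).tolist())
i=np.hstack([cv2.imread('pics/t9.png')[60:300,190:500],cv2.imread('pics/s9.png')[60:300,180:490]])
cv2.imwrite('pics/f.png',cv2.resize(i,None,fx=1.29,fy=1.29)); print(ctrl.observe()['force'])
```

```text
tri [[0.5284, -0.2165, 0.0567, 0.0023], [0.6817, -0.2152, 0.055, 0.0044], [0.6764, -0.0873, 0.0627, 0.006], [0.5235, -0.0921, 0.06, 0.0067]]
[[0.529, -0.216, 0.059], [0.683, -0.214, 0.059], [0.68, -0.086, 0.059], [0.527, -0.091, 0.059]] [[0.526, -0.214, 0.059], [0.676, -0.211, 0.059], [0.676, -0.092, 0.059], [0.521, -0.094, 0.059]]
[ 0.01550483 -0.60737402 -0.15962334]
```

View pics/f.png

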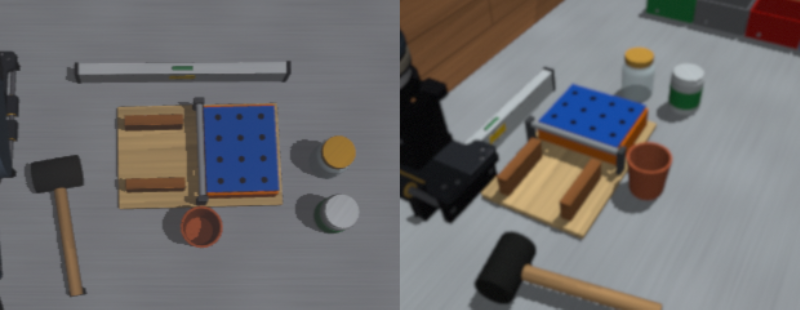

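The leaf lies flat, blue face up, on the tray (top view about (240,150)). The bystanders are where they were and the hand is clear, so I'm handing in.

```bash
python3 -c "
from station import ctrl; print(ctrl.sign_off())"
```

```text
the job is handed in; nothing more can be done
None
```

The leaf now lies flat on the orange tray, blue face up. The hand is well clear, and I handed the job in at about 9 s of the 35 s allowed. I pushed the leaf over with closed fingertips, so it was never pinched, and followed its arc all the way down. I then pressed until the tip met a firm stop.

- **Flatness:** the tip stopped at z = 59 mm with 16 N, the height expected for a flat leaf. Corners triangulated from the top and side views came out at 55–63 mm; I put that spread down to a poor match between the two views (2–7 mm).
- **Bystanders:** the jar, pot, tin, mallet and level look unmoved in the final pictures. I compared them by eye and did not re-measure their positions.
- **Sticking:** early on, the leaf's edge stuck to the finger by friction at about 10 N each way. Adding more lift freed it, and force readings after that were 2 N or less until the final press.

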